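Clean-cell check: hold the swabbed cuvette in the photometer's light path

TASK

The empty cuvette with the cleaning swab still standing in it is to be checked in the light path: first lift the swab out and, keeping hold of it, push it down through the narrow neck of the open vial until its head is on the bottom, and leave it there. Then take that cuvette by its two frosted faces only, never touching its clear faces, and finish while holding it still and upright midway between the two lenses of the open photometer, its clear faces squarely towards the lenses, so that the beam passes centrally through its clear faces at the usual 15 mm above its underside. Do not knock the photometer, and leave the stoppered cuvette, the capped vials and the dish where they are.

Things in the scene. Friction and masses are not known exactly. Their poses are not given: they have to be found in the camera images.
- cuvette_centre (a point): centre (22.5 mm above the underside) of the cuvette to be checked: an empty, open-topped square glass cell 12.5 x 12.5 x 45 mm, wall and floor 1.5 mm, 14 g. Its axes: z up; the two clear panes face its +x and -x, the two whitish frosted faces its +y and -y. It stands loosely in one of the two end wells of the cuvette rack, 12 mm deep in it, so the rack's top is 10.5 mm below this point; it is the cuvette with the swab in it
- cuvette_window (a point): the point of the same cuvette where the beam should pass, on its centre line 15 mm above its underside, same axes
- cuvette: the same cuvette; origin at the centre of its underside, same axes
- cuvette_clear: the two clear panes of the same cuvette (own +x and -x sides, 9.5 mm wide, 43.5 mm tall), not to be touched by the fingers; origin and axes those of the cuvette
- swab_handle (a point): middle of the handle of the cleaning swab, 100 mm above the swab's foot: a straight rigid rod 115 mm long, 12 g, z along it towards the handle. From the foot: round head 7.5 mm across and 15 mm long, steel stem 4.2 mm across, white round handle 9 mm across and 30 mm long at the top. It stands loosely upright on its foot inside the cuvette (9.5 mm square inside), its handle well above the rim
- swab_tip (a point): the foot of the swab (centre of the flat end of its head)
- swab: the swab; origin at its foot, z along it towards the handle
- vial_mouth (a point): centre of the mouth of the open glass vial, the only vial without a black cap: body 28 mm across, 61 mm tall, neck 19 mm across outside with a round opening 13 mm across and about 14 mm long, z up. It stands loosely in one of the three wells of the vial rack, 22 mm deep in it; inside it is 58 mm deep and 22 mm wide below the neck, and a swab let go in it may lean against the neck
- vial_floor (a point): centre of the inside bottom of the same vial, 58 mm below its mouth
- vial: the same vial; origin at the centre of its underside
- beam (a point): the middle of the light path of the open photometer, 70 mm above the bench. x runs along the beam from the detector (grey box) to the lamp (finned head), z up. The two lens faces are 35 mm from this point along +x and -x (tubes 25 mm across, nothing of the heads higher than 22 mm above the beam); the rail below the gap is 44 mm below the beam, and to the sides (y) the gap is open
- photometer: the open-path photometer, screwed down: base plate 320 x 100 mm with a rail along x, two lens tubes on posts facing each other across a 70 mm gap; origin on the bench under the middle of the gap
- cuvette_rack: white block 150 x 60 x 20 mm, fixed, with three square wells in a row along its x at -45, 0 and 45 mm; the cuvettes stand in it with their clear panes facing along the row (x) and their frosted faces to the sides (y); origin at the centre of its underside
- vial_rack: white block 150 x 60 x 30 mm, fixed, with three round wells in a row along its x at -45, 0 and 45 mm; origin at the centre of its underside
- spare: bystander: a like cuvette with a white stopper (52 mm tall in all), in the other end well of the cuvette rack; origin at its underside
- capped1: bystander: vial with a black cap, 66 mm tall, in the vial rack; origin at its underside
- capped2: bystander: the other vial with a black cap, 66 mm tall, in the vial rack; origin at its underside
- dish: bystander: round glass dish of stones, 110 mm across, 60 mm tall, on the bench beyond the racks; origin at its underside
There are look-alikes about, which are no part of the job. Leave any purple look-alike of the vial alone.

How it is judged (in metres and radians):
On the way, in this order (a step that is already met when the one before it is completed fails the run):
1. the swab, still held, is pushed down until its head is on the bottom of the open vial (z of swab_tip in the frame of vial_floor between -0.004 and 0.006 m and horizontal distance between swab_tip and vial_floor below 0.012 m and angle between vial_floor's own z axis and vertical below 0.15 rad and contact force between the fingers and swab above 0.2 N), for 0.1 s.
2. the cuvette is held by the fingers, lifted out of its rack (contact force between the fingers and cuvette above 0.5 N and z of cuvette_centre in the frame of cuvette_rack above 0.05 m and contact force between cuvette and cuvette_rack below 0.05 N), for 0.2 s.
At the end, for the whole second after the job is handed in: Cuvette still in the fingers, touching nothing else, its window point within 15 mm along, 3.5 mm across and 6 mm up/down of mid-beam, square and upright within 8 degrees. Swab let go, foot within 6 mm of the open vial's bottom; vial and bystanders within 20 mm of their places (z of swab_tip in the frame of vial_floor between -0.004 and 0.006 m and horizontal distance between swab_tip and vial_floor below 0.012 m and angle between vial_floor's own z axis and vertical below 0.15 rad and contact force between the fingers and swab below 0.05 N and contact force between the fingers and cuvette above 0.5 N and x of cuvette_window in the frame of beam between -0.015 and 0.015 m and y of cuvette_window in the frame of beam between -0.0035 and 0.0035 m and z of cuvette_window in the frame of beam between -0.006 and 0.006 m and angle between the x axis of cuvette_window and the x axis of beam, either way round below 0.14 rad and angle between cuvette_window's own z axis and vertical below 0.14 rad and linear speed of cuvette below 0.01 m/s and contact force between cuvette and photometer below 0.05 N and distance of each of vial, spare, capped1, capped2, dish from where it was at the start of the episode below 0.02 m); the arm keeps its last pose, push and grip.
It fails at once if the fingers touch the clear panes of the cuvette (over 1 N) (contact force between the fingers and cuvette_clear above 1 N).
It fails at once if the photometer is knocked (over 4 N) (contact force between any of the fingers, the arm, cuvette, swab and photometer above 4 N).
It fails at once if a bystander is disturbed (moved over 20 mm or tipped) (distance of any of spare, capped1, capped2, dish from where it was at the start of the episode above 0.02 m or angle between any of spare, capped1, capped2, dish's own z axis and vertical above 0.4 rad).
It also fails if it takes over 64 s, if anything falls off the work surface, if the arm or the gripper's body presses on something with over 40 N, if the wrist force passes 120 N, or if a joint passes its speed limit or range.

ROBOT

A 6-joint arm with a two-finger parallel gripper is mounted at the origin on the work surface. World frame = base frame: x ahead of the robot, y to its left, z up, the work surface at z = 0. Lengths are in m, angles in degrees, forces in N, time in s.
With the tool pointing down it reaches from about 0.4 to 0.825 m from the base axis. Payload 7 kg.
Tool frame: the origin (TCP) lies midway between the tips of the shut fingers; the grasp point (between the pads) lies 19 mm behind it; z points along the fingers, x is the direction in which the jaws open and shut, and the axes are right-handed (so a half turn about z gives the same grasp; the last joint's range is limited). The gripper opens to 88 mm and grips with 3 to 60 N. Pads are 19 mm wide; open, the fingers measure 130 mm over their backs; the gripper's body (78 mm by 193 mm) begins 47 mm behind the grasp point.
Start: joints at [-58.894, 20.546, 0.682, 0, -70.136, -16.507], TCP at [0.17, -0.653, 0.227] pointing down, gripper open.
Joint ranges: [-176.03, 176.03], [-82.01, 121.73], [-58.28, 71.71], [-173.87, 95.51], [-174.79, -0.11], [-173.66, 173.66]. Speed limits (degrees/s): [136.94, 136.94, 172.46, 180, 180, 180].

INTERFACE

Orientations are given as [roll, pitch, yaw] about the fixed x, y, z axes, in that order (R = Rz(yaw) Ry(pitch) Rx(roll)).
In Python, from plant import ctrl, vision, nets gives the robot as it stands.
- The arm moves only by the shell command python3 -m jog 'ROWS'. ROWS is text: rows parted by semicolons, each of 7 numbers parted by spaces: the turn, a rotation vector about the tool's x, y, z in units of 0.1 rad (1.0 is 0.1 rad), then the shift along the tool's x, y, z in units of 4 cm (1.0 is 4 cm), then the opening, from -1 (shut) to 1 (fully open). In form: rx ry rz x y z jaw; .... A call has 1 to 8 rows; each row shifts and turns the commanded pose from where the row before left it, along the tool's axes as they then stand; what a row does not reach is not made up. A row lasts 1/8 s, in which the tool goes at most 62.5 mm and 10.7 degrees, less where a joint would pass 70% of its speed; a pose out of reach is approached as far as the arm can. A call with a number of a shift or a turn outside -1 to 1 is refused whole. A call with a gripper value outside its range is refused whole. The fingers move at their own pace and stop on an object; the grip force is fixed at half the most. Time passes only in rows, so rows that do not move let the fingers close. It gives the time, the measured TCP pose, the force and the opening at its end, in the units of the state.
- ctrl.get_obs(): the state, without advancing time (a new reading comes with each control period).
- vision.snapshot(name): name is "side" or "top" or "wrist"; returns (picture, depth): 480x640x3 uint8, red, green, blue; 480x640 float32, m along the optical axis (not along the pixel's ray), 0 where there is no reading.
- vision.camera_info(name): a dict with "camera_matrix" (3x3 intrinsics, pixels), "D" ([k1, k2, p1, p2, k3] as OpenCV has them; the pictures are not rectified), "camera_from_world" (4x4, takes a point from world to camera coordinates); the wrist camera has in their place "tool_from_camera" (4x4, takes a point from camera to tool coordinates, whose origin is the TCP and whose axes are the tool frame's). Camera axes: x right, y down, z forward; pixel columns grow to the right and rows downward; lengths in m; the calibration is good to about 2 mm. A picture is of the moment at which its call begins: read the wrist's pose just before it. camera_info takes no time and is no camera call.
- ctrl.close_job(): hands the job in, once; it reports no verdict.
Trained networks look in the newest picture that a camera, given by its name, has taken for a name from the list of things; names that differ only in an ending like _2 or _b are one class to them, and where a whole thing is asked for, a point or a joint stands for the part that bears it (a point fixed in the world has none). Each returns a list of dicts, best first, with "score" (0 to 1); they miss things now and then, are a little off and sometimes report something else, mostly with a low value. They report only what shows in the picture. A call takes as long as a camera call. They do not tell look-alikes from the thing itself.
- nets.boxes_of(target, camera): "location" ([x, y, z] in m, in world coordinates, good to about 4 mm: the middle of the surface that is visible of it).
The state is a dict: "clock": time; "joint_pos": joint angles; "qvel": joint speeds; "tau": joint torques, N m; "tool_pos": TCP position; "orientation": TCP orientation; "force": force on the tool from outside, world axes, zero at the start; "moment": the same for the moment, N m; "opening": finger opening in m.
Only numpy, scipy, OpenCV 4.12 (cv2) and the standard library are available. Lean on these libraries where they do the work, as an engineer would, in place of code of your own. Each camera call takes 0.05 s, during which the arm holds its last target.

## Working session

There is one attempt and no reset: what is moved stays moved. The work goes in short steps, Python scripts to look and compute and a shell command to move; the robot and the scene stay as the last step left them, time stands still between calls to the robot, and variables do not carry over. Pictures are saved under pics/ and viewed, and the job is handed in when it is done.

```bash
ls; mkdir -p pics
cat > h.py <<'E'
import numpy as np, cv2
from plant import ctrl, vision, nets
E
python3 - <<'E'
from h import *
o=ctrl.get_obs(); print(o)
for c in ["side","top","wrist"]:
    p,d=vision.snapshot(c); cv2.imwrite(f"pics/{c}0.png",p[...,::-1]); np.savez(f"{c}0.npz",p=p,d=d)
    print(c,vision.camera_info(c))
E
```

```text
pics
{'clock': 0.0, 'joint_pos': array([-5.88945527e+01,  2.05901137e+01,  6.36222324e-01, -2.09888594e-02,
       -7.01347174e+01, -1.65075429e+01]), 'qvel': array([-0.03897221, -0.07487211, -0.01119361,  0.10307208,  0.07019183,
        0.04117805]), 'tau': array([-1.87415446e-05, -5.82722068e+01,  2.93061233e+01,  6.99689895e+00,
        6.94057730e-03, -1.61921876e-04]), 'tool_pos': array([ 0.16999974, -0.65276221,  0.22565346]), 'orientation': array([-1.79993738e+02, -9.05635363e-02,  1.04590752e+02]), 'force': array([-0.02371499, -0.1370091 , -0.14119419]), 'moment': array([ 0.02468239, -0.03486615,  0.04225295]), 'opening': 0.08737978484588534}
side {'camera_matrix': array([[469.30768575,   0.        , 318.44189268],
       [  0.        , 469.30768575, 243.96302354],
       [  0.        ,   0.        ,   1.        ]]), 'D': array([0.04088841, 0.        , 0.        , 0.        , 0.        ]), 'camera_from_world': array([[ 0.95910527, -0.28219438, -0.02198671, -0.54857828],
       [-0.1865796 , -0.57189631, -0.7988258 ,  0.22028334],
       [ 0.21285004,  0.77026031, -0.60116048
[... 521 characters left out ...]
5 ,  0.90334561],
       [ 0.        ,  0.        ,  0.        ,  1.        ]])}
wrist {'camera_matrix': array([[423.77657663,   0.        , 317.09042615],
       [  0.        , 423.77657663, 238.67403154],
       [  0.        ,   0.        ,   1.        ]]), 'D': array([-0.09089496,  0.        ,  0.        ,  0.        ,  0.        ]), 'tool_from_camera': array([[ 9.99999879e-01, -4.05767610e-04, -2.79689754e-04,
        -2.36559202e-04],
       [ 4.65308698e-04,  9.64362323e-01,  2.64584758e-01,
        -7.17459749e-02],
       [ 1.62362336e-04, -2.64584856e-01,  9.64362394e-01,
        -1.57786430e-01],
       [ 0.00000000e+00,  0.00000000e+00,  0.00000000e+00,
         1.00000000e+00]])}
```

View pics/side0.png

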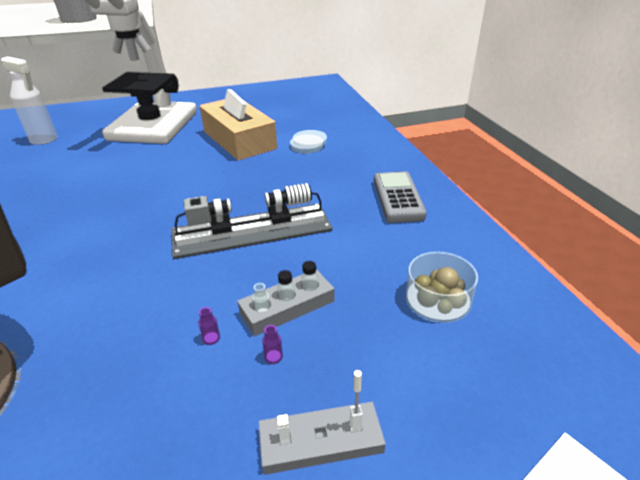

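View pics/top0.png

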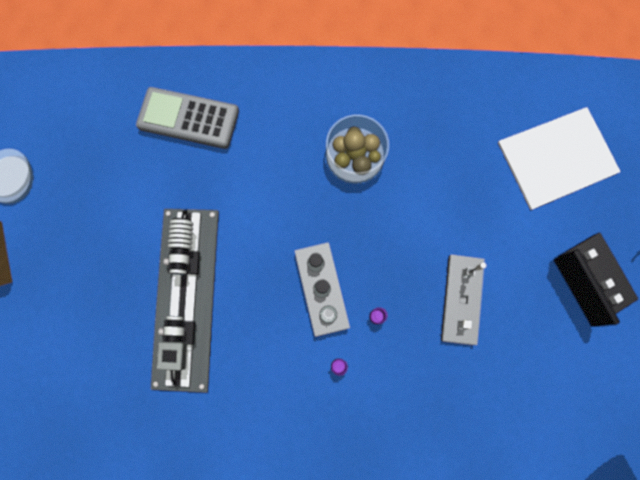

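View pics/wrist0.png

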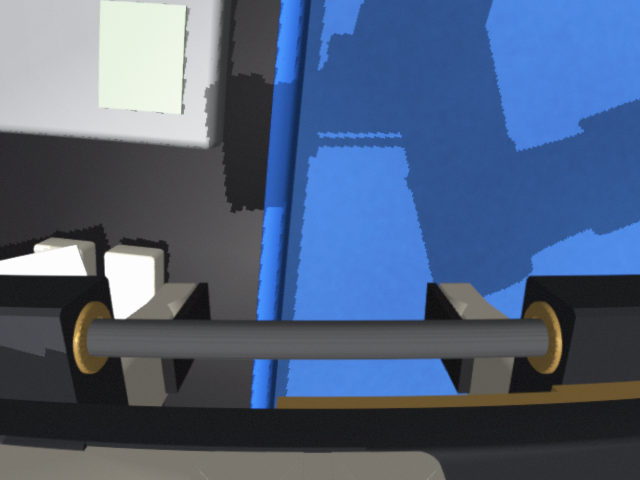

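Run:
```python
from h import *
for c in ["top","side"]:
  for t in ["cuvette","swab","vial","photometer","cuvette_rack","vial_rack","spare","capped1","dish","swab_handle"]:
    print(c,t,[(np.round(r['location'],3).tolist(),round(r['score'],2)) for r in nets.boxes_of(t,c)][:4])
print(ctrl.get_obs()['clock'])
```

```text
top cuvette [([0.556, -0.222, 0.042], 0.66), ([0.499, 0.255, 0.013], 0.34)]
top swab [([0.556, -0.22, 0.114], 0.64)]
top vial [([0.485, 0.015, 0.051], 0.74), ([0.484, -0.069, 0.042], 0.74)]
top photometer [([0.499, 0.253, 0.012], 0.59)]
top cuvette_rack [([0.509, -0.221, 0.022], 0.81)]
top vial_rack [([0.522, 0.027, 0.033], 0.73)]
top spare [([0.466, -0.211, 0.053], 0.62)]
top capped1 [([0.523, 0.024, 0.077], 0.81), ([0.567, 0.04, 0.076], 0.69)]
top dish [([0.775, -0.032, 0.036], 0.89)]
top swab_handle [([0.554, -0.224, 0.113], 0.64), ([0.522, 0.026, 0.03], 0.44)]
side cuvette [([0.494, 0.246, 0.026], 0.64), ([0.553, -0.231, 0.039], 0.6), ([0.48, 0.006, 0.049], 0.21)]
side swab [([0.552, -0.226, 0.101], 0.5), ([0.493, 0.246, 0.026], 0.35)]
side vial [([0.484, 0.005, 0.052], 0.96), ([0.479, -0.078, 0.04], 0.94), ([0.393, -0.015, 0.037], 0.83), ([0.562, 0.029, 0.052], 0.73)]
side photometer [([0.492, 0.246, 0.022], 0.75)]
side cuvette_rack [([0.506, -0.226, 0.018], 0.81), ([0.524, 0.024, 0.052], 0.54), ([0.555, -0.223, 0.102], 0.32)]
side vial_rack [([0.552, -0.23, 0.045], 0.69), ([0.554, -0.224, 0.107], 0.63), ([0.525, 0.021, 0.054], 0.48)]
side spare [([0.772, -0.044, 0.039], 0.55), ([0.466, -0.221, 0.049], 0.5), ([0.553, -0.233, 0.04], 0.37)]
side capped1 [([0.524, 0.024, 0.058], 0.79), ([0.564, 0.027, 0.053], 0.77), ([0.555, -0.227, 0.102], 0.22)]
side dish [([0.772, -0.044, 0.039], 0.58)]
side swab_handle [([0.558, -0.223, 0.102], 0.79)]
1.15
```

```bash
cat > h.py <<'E'
import numpy as np, cv2
from plant import ctrl, vision, nets
from scipy.spatial.transform import Rotation as R
def ci(c):
    i=vision.camera_info(c); K=np.array(i['camera_matrix']);D=np.array(i['D'],float)
    if c=='wrist':
        o=ctrl.get_obs(); T=np.eye(4);T[:3,:3]=R.from_euler('xyz',o['orientation'],degrees=True).as_matrix();T[:3,3]=o['tool_pos']
        return K,D,np.linalg.inv(T@np.array(i['tool_from_camera']))
    return K,D,np.array(i['camera_from_world'])
def proj(c,P,cal=None):
    K,D,E=cal or ci(c)
    P=np.atleast_2d(P); r=cv2.Rodrigues(E[:3,:3])[0]
    return cv2.projectPoints(P.astype(float),r,E[:3,3],K,D)[0][:,0]
def cloud(cal,d):
    K,D,E=cal
    v,u=np.mgrid[0:d.shape[0],0:d.shape[1]]
    n=cv2.undistortPoints(np.stack([u,v],-1).reshape(-1,1,2).astype(float),K,D)[:,0]
    Pc=np.c_[n,np.ones(len(n))]*d.reshape(-1,1)
    W=(Pc-E[:3,3])@E[:3,:3]
    W[d.ravel()==0]=np.nan
    return W.reshape(*d.shape,3)
def ray(cal,uv):
    K,D,E=cal
    n=cv2.undistortPoints(np.array(uv,float).reshape(-1,1,2),K,D)[:,0]
    d=np.c_[n,np.ones(len(n))]@E[:3,:3]; o=-E[:3,:3].T@E[:3,3]
    return o,d
def atz(cal,uv,z):
    o,d=ray(cal,uv); return o+d*((z-o[2])/d[:,2:3])
def snap(c,name=None):
    cal=ci(c); p,d=vision.snapshot(c)
    if name: cv2.imwrite(f"pics/{name}.png",p[...,::-1]); np.savez(f"{name}.npz",p=p,d=d,K=cal[0],D=cal[1],E=cal[2])
    return p,d,cal
def obs():
    o=ctrl.get_obs(); return o['clock'],np.round(o['tool_pos'],4),np.round(o['orientation'],2),np.round(o['force'],2),round(o['opening'],4)
E
python3 - <<'E'
from h import *
f=np.load('top0.npz'); cal=ci('top'); W=cloud(cal,f['d']); p=f['p']
print('table z',np.nanmedian(W[400:460,250:500,2]))
def rect(m,n):
    P=W[m][:,:2]; P=P[np.isfinite(P[:,0])]
    r=cv2.minAreaRect((P*1000).astype(np.float32)); print(n,len(P),r, cv2.boxPoints(r).round(0).tolist())
z=W[...,2];x=W[...,0];y=W[...,1]
rect((abs(z-.02)<.005)&(abs(x-.51)<.12)&(abs(y+.22)<.06),'crack')
rect((abs(z-.03)<.006)&(abs(x-.52)<.12)&(abs(y-.027)<.07),'vrack')
m=(z>0.004)&(abs(x-.5)<.2)&(abs(y-.25)<.09); rect(m,'phot')
m=(z>0.08)&(abs(x-.55)<.04)&(abs(y+.22)<.04); print('swab',np.nanmedian(W[m],0),m.sum())
m=(z>0.055)&(abs(x-.5)<.2)&(abs(y-.25)<.09); rect(m,'phot hi')
big=cv2.resize(p[200:400,140:240,::-1],None,fx=3,fy=3,interpolation=cv2.INTER_CUBIC)
b2=cv2.resize(p[240:350,290:350,::-1],None,fx=4,fy=4,interpolation=cv2.INTER_CUBIC)
b3=cv2.resize(p[240:350,430:500,::-1],None,fx=4,fy=4,interpolation=cv2.INTER_CUBIC)
c=np.zeros((600,820,3),np.uint8); c[:600,:300]=big; c[:440,300:540]=b2; c[:440,540:820]=b3
cv2.imwrite('pics/crop0.png',c[:,:800])
E
```

```text
table z -0.0003683662914315412
crack 2640 ((510.4046325683594, -218.9029541015625), (61.980262756347656, 150.97967529296875), 82.97184753417969) [[432.0, -240.0], [582.0, -259.0], [589.0, -197.0], [439.0, -179.0]]
vrack 2412 ((501.5140686035156, 21.243492126464844), (199.53016662597656, 60.264381408691406), 14.461772918701172) [[397.0, 26.0], [412.0, -33.0], [606.0, 17.0], [591.0, 75.0]]
phot 10426 ((499.03228759765625, 250.34193420410156), (177.9373016357422, 395.313720703125), 88.54413604736328) [[299.0, 166.0], [694.0, 156.0], [699.0, 334.0], [304.0, 344.0]]
swab [ 0.55371912 -0.22202819  0.11755679] 60
phot hi 2479 ((508.013671875, 266.0874328613281), (40.98686599731445, 288.0490417480469), 89.21167755126953) [[364.0, 248.0], [652.0, 244.0], [652.0, 285.0], [364.0, 289.0]]
```

View pics/crop0.png

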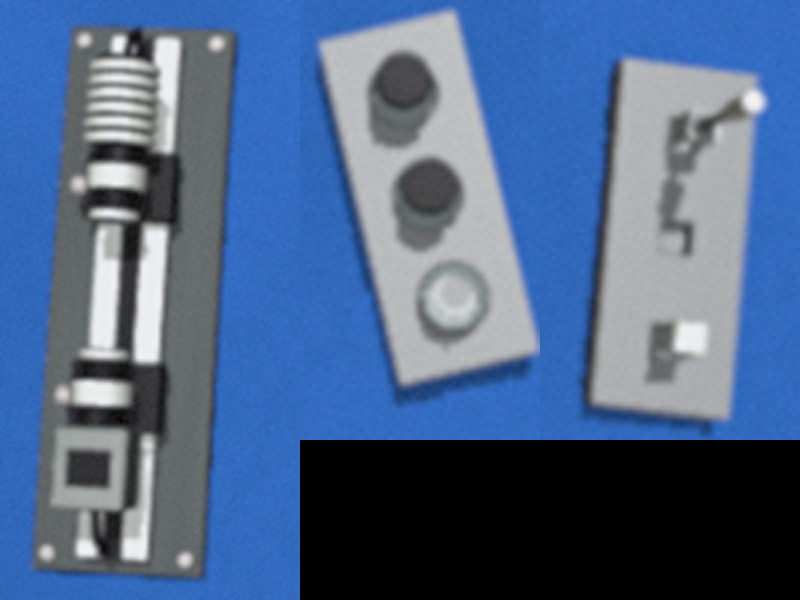

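Run:
```python
from h import *
f=np.load('top0.npz'); cal=ci('top'); p=f['p'].astype(int)
v,u=np.mgrid[0:480,0:640]
def rect(box,z,n,cond):
    u0,u1,v0,v1=box
    m=np.zeros((480,640),np.uint8); m[v0:v1,u0:u1]=cond[v0:v1,u0:u1]
    k,l,s,c=cv2.connectedComponentsWithStats(m); i=1+np.argmax(s[1:,4])
    uv=np.argwhere(l==i)[:,::-1]; P=atz(cal,uv,z)[:,:2]*1000
    r=cv2.minAreaRect(P.astype(np.float32)); print(n,len(P),np.round(r[0],1),np.round(r[1],1),r[2],cv2.boxPoints(r).round(0).tolist())
    # PCA-free: edges via filled quad
notblue=((p[...,2]-p[...,0])<40)
bright=notblue&(p.sum(-1)>330)
rect((430,500,245,355),.02,'crack',bright)
rect((285,355,235,345),.03,'vrack',bright)
rect((145,225,200,400),.005,'phot',notblue)
```

```text
crack 2789 [ 509.8 -219.6] [ 63.7 150.4] 82.98179626464844 [[431.0, -242.0], [581.0, -260.0], [588.0, -197.0], [439.0, -179.0]]
vrack 2589 [524.2  27.9] [151.   60.6] 14.454665184020996 [[444.0, 38.0], [459.0, -20.0], [605.0, 17.0], [590.0, 76.0]]
phot 10052 [506.1 267.1] [ 99.3 319.7] 89.07984924316406 [[345.0, 220.0], [665.0, 215.0], [667.0, 314.0], [347.0, 319.0]]
```

```bash
cat >> h.py <<'E'
def plan(x,y,z,yaw,o=None):
    o=ctrl.get_obs(); Rm=R.from_euler('xyz',o['orientation'],degrees=True)
    Rt=R.from_euler('xyz',[180,0,yaw],degrees=True)
    rv=(Rm.inv()*Rt).as_rotvec()
    print('obs',obs())
    print('turn total units',np.round(rv/0.1,2))
    d=np.array([x,y,z])-o['tool_pos']
    print('shift units if shifted after turn',np.round(Rt.inv().apply(d)/.04,2),'before turn',np.round(Rm.inv().apply(d)/.04,2))
E
python3 - <<'E'
from h import *
plan(.554,-.222,.226,83)
cal=ci('top'); print(atz(cal,[[328.75,315]],.069), atz(cal,[[438/1,0]],.1))
p0=(752-540)/4+430,100/4+240
print('handle',p0,atz(cal,[p0],.1245))
E
```

```text
obs (1.15, array([ 0.1701, -0.6532,  0.2266]), array([-180. ,    0. ,  104.6]), array([ 0.04,  0.44, -0.42]), 0.0878)
turn total units [-0.    0.    3.77]
shift units if shifted after turn [1.187e+01 8.210e+00 1.000e-02] before turn [8.010e+00 1.201e+01 1.000e-02]
[[0.47792659 0.01548543 0.069     ]] [[ 1.04003717 -0.17698895  0.1       ]]
handle (483.0, 265.0) [[ 0.55507689 -0.22407963  0.1245    ]]
```

```bash
python3 -m jog '0 0 0.95 0 0 0 1;0 0 0.94 0 0 0 1;0 0 0.94 0.5 0.3 0 1;0 0 0.94 0.9 0.6 0 1;0 0 0 1 0.7 0 1;0 0 0 1 0.7 0 1;0 0 0 1 0.7 0 1;0 0 0 1 0.7 0 1'
python3 -m jog '0 0 0 1 0.7 0 1;0 0 0 1 0.7 0 1;0 0 0 1 0.7 0 1;0 0 0 1 0.7 0 1;0 0 0 1 0.7 0 1;0 0 0 0.8 0.4 0 1;0 0 0 0.5 0.2 0 1;0 0 0 0 0 0 1'
python3 - <<'E'
from h import *
plan(.554,-.222,.226,83)
E
```

```text
clock: 2.15
tool_pos: [0.3374, -0.4508, 0.2268]
orientation: [180.0, 0.0, 83.0]
force: [0.4, -0.7, -0.1]
opening: 0.0876
clock: 3.15
tool_pos: [0.5303, -0.2209, 0.2265]
orientation: [-180.0, -0.0, 83.1]
force: [-0.4, 0.3, -0.9]
opening: 0.0876
obs (3.15, array([ 0.5303, -0.2209,  0.2265]), array([-179.99,   -0.  ,   83.1 ]), array([-0.42,  0.34, -0.91]), 0.0876)
turn total units [-0.   -0.    0.02]
shift units if shifted after turn [0.05 0.59 0.01] before turn [0.04 0.59 0.01]
```

```bash
python3 -m jog '0 0 0 0.05 0.59 0 1;0 0 0 0 0 0 1'
python3 - <<'E'
from h import *
p,d,cal=snap('wrist','w1'); print(obs())
E
```

```text
clock: 3.4
tool_pos: [0.5539, -0.2236, 0.2263]
orientation: [-180.0, 0.0, 83.0]
force: [-0.4, -0.0, -0.3]
opening: 0.0876
(3.45, array([ 0.5532, -0.2235,  0.2262]), array([-179.96,    0.  ,   82.95]), array([-0.14, -0.19,  0.39]), 0.0875)
```

View pics/w1.png

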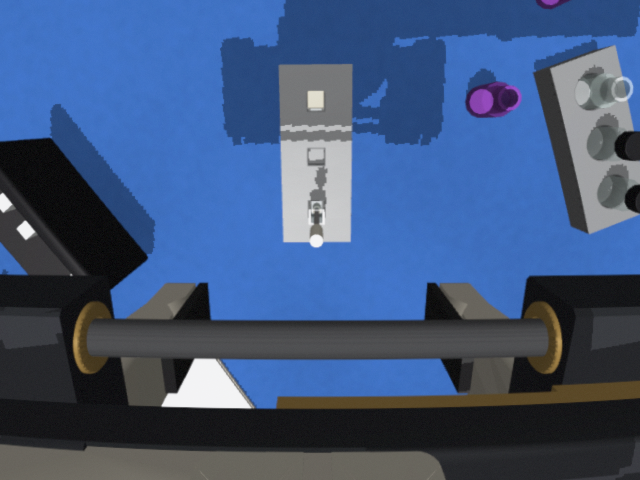

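Run:
```python
from h import *
f=np.load('w1.npz'); cal=(f['K'],f['D'],f['E']); p=f['p']
print('handle top',atz(cal,[[316,241]],.1245))
print('spare top',atz(cal,[[315.5,100]],.060))
print('corners',atz(cal,[[279,65],[352,65],[351,242],[284,242]],.02).round(4).tolist())
print('vial mouth',atz(cal,[[620,88]],.069),'cuv',proj('wrist',[[.554,-.224,.053]],cal))
c=cv2.resize(p[180:260,270:360,::-1],None,fx=7,fy=7,interpolation=cv2.INTER_CUBIC); cv2.imwrite('pics/c1.png',c)
```

```text
handle top [[ 0.55487385 -0.22493974  0.1245    ]]
spare top [[ 0.46603858 -0.2144284   0.06      ]]
corners [[0.4328, -0.2403, 0.02], [0.4401, -0.1815, 0.02], [0.5886, -0.1979, 0.02], [0.5813, -0.2573, 0.02]]
vial mouth [[0.48044918 0.01315821 0.069     ]] cuv [[317.2825681  215.66959953]]
```

View pics/c1.png

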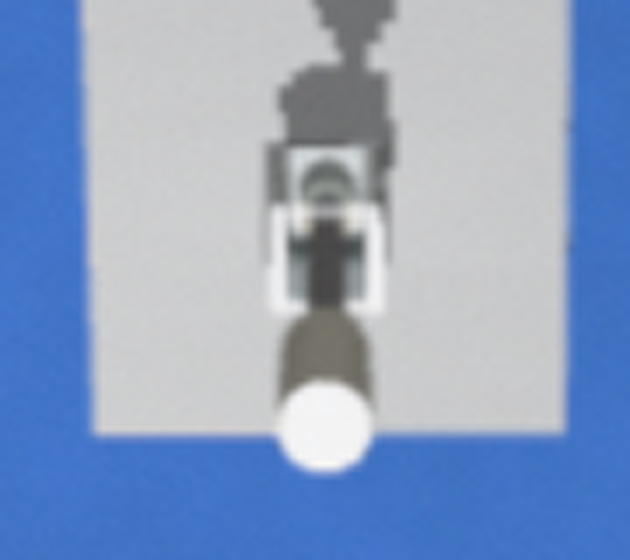

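Run:
```python
from h import *
plan(.555,-.2247,.0905,83.5)
```

```text
obs (3.45, array([ 0.5532, -0.2235,  0.2262]), array([-179.96,    0.  ,   82.95]), array([-0.14, -0.19,  0.39]), 0.0875)
turn total units [-0.01  0.   -0.1 ]
shift units if shifted after turn [-0.02  0.05  3.39] before turn [-0.02  0.05  3.39]
```

```bash
python3 -m jog '0 0 -0.1 -0.02 0.04 0.8 1;0 0 0 0 0 0.9 1;0 0 0 0 0 0.9 1;0 0 0 0 0 0.79 1;0 0 0 0 0 0 1;0 0 0 0 0 0 -1;0 0 0 0 0 0 -1;0 0 0 0 0 0 -1'
python3 -m jog '0 0 0 0 0 0 -1;0 0 0 0 0 0 -1;0 0 0 0 0 0 -1;0 0 0 0 0 0 -1'
python3 - <<'E'
from h import *
p,d,cal=snap('wrist','w2'); p,d,cal=snap('side','s2'); print(obs())
cv2.imwrite('pics/s2c.png',cv2.resize(p[320:480,220:460,::-1],None,fx=3,fy=3))
E
```

```text
clock: 4.45
tool_pos: [0.5557, -0.2238, 0.0922]
orientation: [179.9, -0.0, 83.6]
force: [0.1, 0.4, -0.1]
opening: 0.063
clock: 4.95
tool_pos: [0.5551, -0.2237, 0.0909]
orientation: [-180.0, 0.0, 83.6]
force: [0.3, 0.5, -0.0]
opening: 0.0231
(5.05, array([ 0.5551, -0.2237,  0.0909]), array([-179.99,    0.  ,   83.58]), array([ 0.44,  0.52, -0.18]), 0.015)
```

View pics/w2.png

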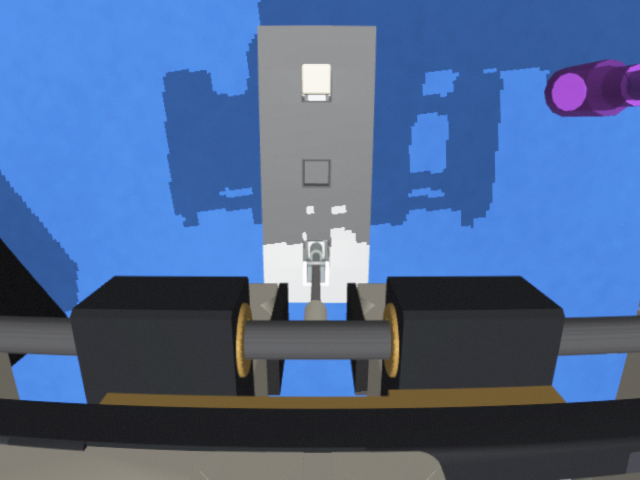

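View pics/s2c.png

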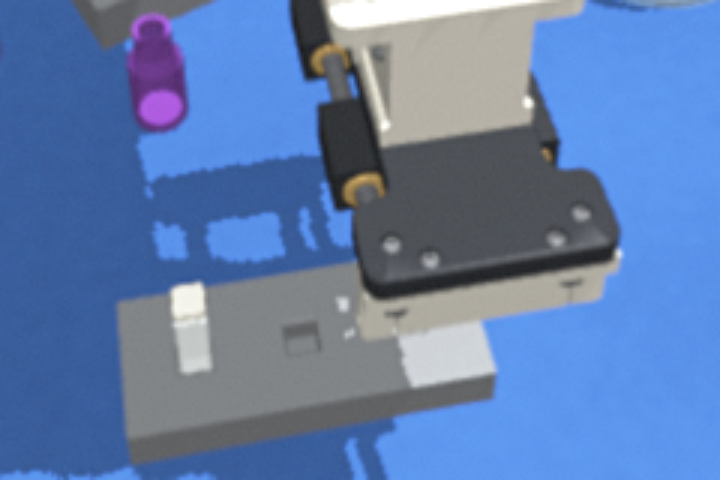

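```bash
python3 -m jog '0 0 0 0 0 0 -1;0 0 0 0 0 0 -1;0 0 0 0 0 0 -1'
python3 -m jog '0 0 0 0 0 -0.3 -1;0 0 0 0 0 -0.6 -1;0 0 0 0 0 -0.8 -1;0 0 0 0 0 -0.8 -1;0 0 0 0 0 0 -1'
python3 - <<'E'
from h import *
print(obs())
p,d,cal=snap('wrist','w3'); p,d,cal=snap('side','s3'); print(obs())
cv2.imwrite('pics/s3c.png',cv2.resize(p[280:480,220:460,::-1],None,fx=3,fy=3))
E
```

```text
clock: 5.42
tool_pos: [0.555, -0.2237, 0.0909]
orientation: [-180.0, -0.0, 83.6]
force: [-0.1, -0.1, 0.6]
opening: 0.0081
clock: 6.05
tool_pos: [0.5569, -0.2241, 0.1949]
orientation: [179.6, 0.0, 83.6]
force: [-0.9, 0.4, 0.5]
opening: 0.0081
(6.05, array([ 0.5569, -0.2241,  0.1949]), array([1.7964e+02, 3.0000e-02, 8.3600e+01]), array([-0.86,  0.42,  0.5 ]), 0.0081)
(6.15, array([ 0.5551, -0.2236,  0.1916]), array([ 1.7993e+02, -2.0000e-02,  8.3570e+01]), array([ 0.31, -0.21, -0.45]), 0.0082)
```

View pics/w3.png

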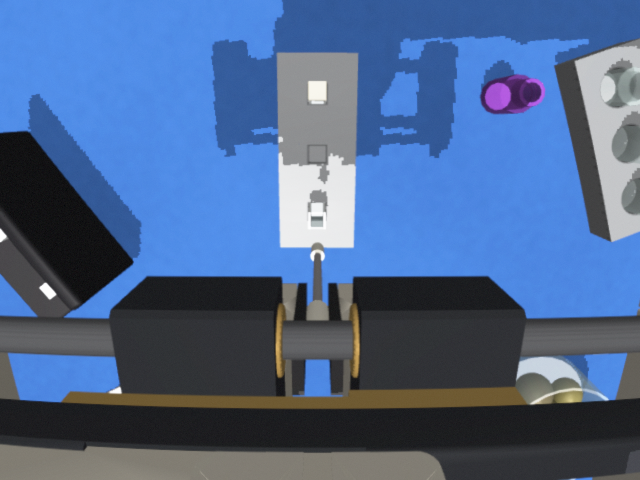

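View pics/s3c.png

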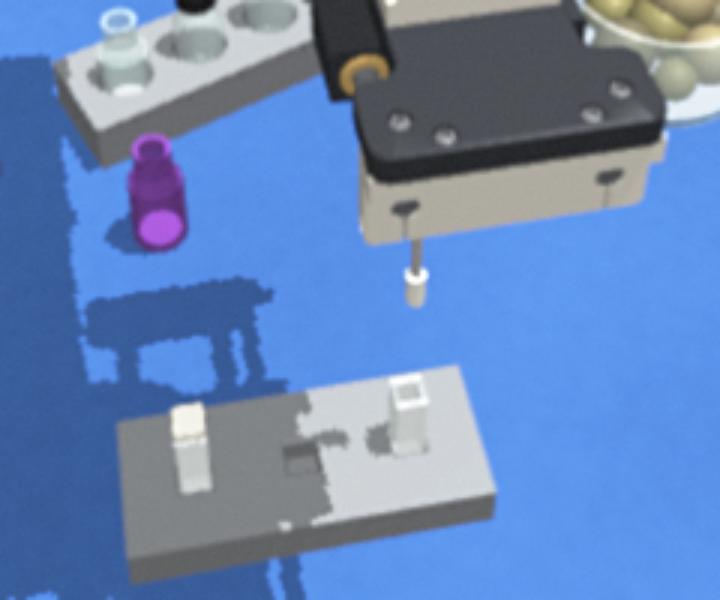

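Run:
```python
from h import *
f=np.load('w3.npz'); cal=(f['K'],f['D'],f['E']);
# pose noise: use later reading
cal=ci('wrist')
print('foot',atz(cal,[[318,257]],.110))
plan(.505,.0145,.192,83.5)
```

```text
foot [[ 0.56050977 -0.22419905  0.11      ]]
obs (6.15, array([ 0.5551, -0.2236,  0.1916]), array([ 1.7993e+02, -2.0000e-02,  8.3570e+01]), array([ 0.31, -0.21, -0.45]), 0.0082)
turn total units [ 0.01 -0.    0.01]
shift units if shifted after turn [ 5.77 -1.92 -0.01] before turn [ 5.78 -1.91 -0.01]
```

```bash
python3 -m jog '0 0 0 0.5 -0.2 0 -1;0 0 0 0.9 -0.3 0 -1;0 0 0 0.9 -0.3 0 -1;0 0 0 0.9 -0.3 0 -1;0 0 0 0.9 -0.3 0 -1;0 0 0 0.9 -0.3 0 -1;0 0 0 0.5 -0.15 0 -1;0 0 0 0.27 -0.06 0 -1'
python3 -m jog '0 0 0 0 0 0 -1;0 0 0 0 0 0 -1'
python3 - <<'E'
from h import *
p,d,cal=snap('wrist','w4'); print(obs())
cv2.imwrite('pics/w4c.png',cv2.resize(p[180:300,220:420,::-1],None,fx=4,fy=4,interpolation=cv2.INTER_CUBIC))
E
```

```text
clock: 7.15
tool_pos: [0.504, 0.0155, 0.1905]
orientation: [-179.9, 0.0, 83.7]
force: [-0.7, 0.6, -0.5]
opening: 0.0082
clock: 7.4
tool_pos: [0.5049, 0.0137, 0.1907]
orientation: [-180.0, 0.0, 83.6]
force: [-0.1, -1.0, 0.0]
opening: 0.0081
(7.45, array([0.505 , 0.0136, 0.1908]), array([-1.7998e+02,  2.0000e-02,  8.3530e+01]), array([-0.15, -0.61, -0.33]), 0.008)
```

View pics/w4.png

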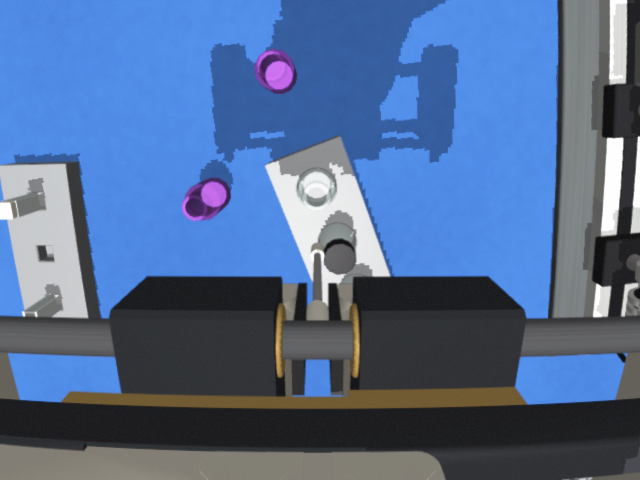

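View pics/w4c.png

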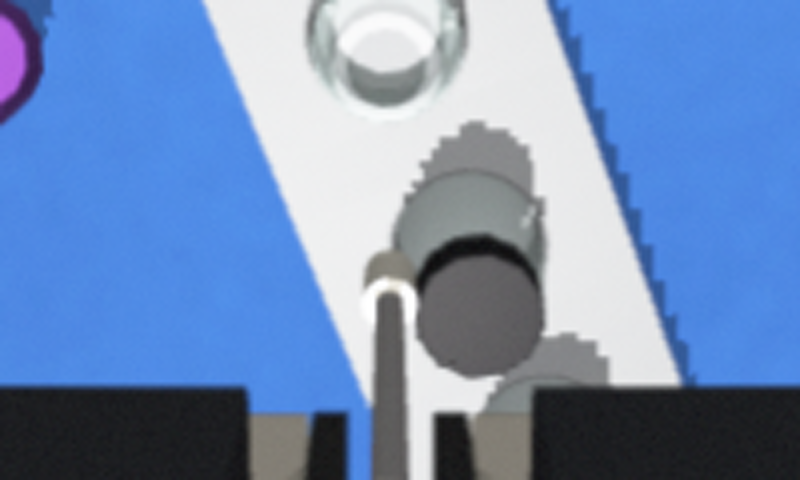

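Run:
```python
from h import *
f=np.load('w4.npz'); p=f['p']; cal=(f['K'],f['D'],f['E'])
print('foot',atz(cal,[[317,248]],.1094),'headtop',atz(cal,[[317.5,255.5]],.1244))
# predicted mouth outline check
for c in [(.479,.0145),(.4806,.0167),(.4804,.0132)]:
    t=np.linspace(0,2*np.pi,40)
    im=cv2.resize(p[150:220,270:370,::-1],None,fx=8,fy=8,interpolation=cv2.INTER_CUBIC)
    for r,col in((.0095,(0,0,255)),(.0065,(0,255,0))):
        q=proj('wrist',np.c_[c[0]+r*np.cos(t),c[1]+r*np.sin(t),0*t+.069],cal)
        cv2.polylines(im,[((q-[270,150]+.5)*8-.5).astype(np.int32)],True,col)
    cv2.imwrite(f'pics/m{int(c[1]*1e4)}.png',im)
```

```text
foot [[0.50450554 0.01317459 0.1094    ]] headtop [[0.50441228 0.01347352 0.1244    ]]
```

View pics/m145.png

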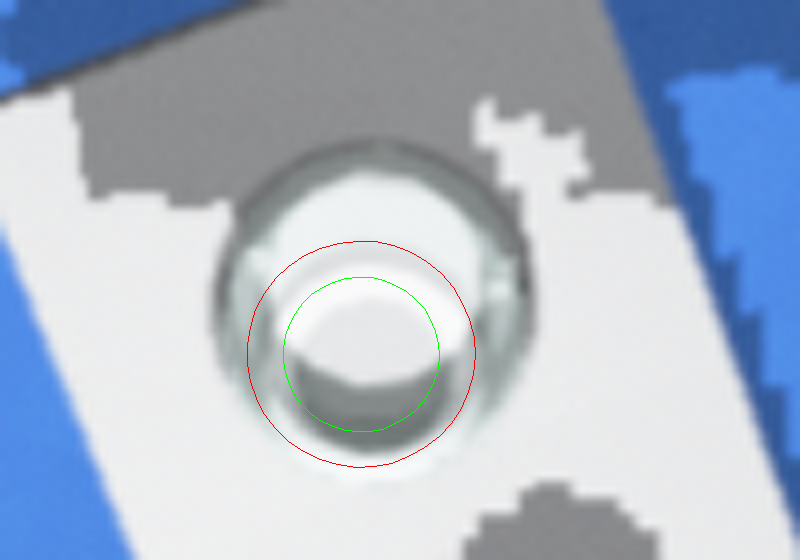

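```bash
python3 -m jog '0 0 0 -0.02 -0.4 0 -1;0 0 0 0 -0.21 0 -1;0 0 0 0 0 0.2 -1;0 0 0 0 0 0.2 -1;0 0 0 0 0 0 -1;0 0 0 0 0 0 -1'
python3 - <<'E'
from h import *
p,d,cal=snap('wrist','w5'); print(obs())
a=cv2.resize(p[200:280,270:370,::-1],None,fx=8,fy=7,interpolation=cv2.INTER_CUBIC)
cv2.imwrite('pics/w5c.png',a)
p,d,cal=snap('side','s5')
cv2.imwrite('pics/s5c.png',cv2.resize(p[200:350,180:380,::-1],None,fx=4,fy=4,interpolation=cv2.INTER_CUBIC))
E
```

```text
clock: 8.2
tool_pos: [0.4809, 0.0161, 0.1748]
orientation: [-180.0, 0.0, 83.6]
force: [-0.2, -0.3, 0.2]
opening: 0.0084
(8.25, array([0.4809, 0.0161, 0.1749]), array([-1.800e+02,  1.000e-02,  8.357e+01]), array([-0.39, -0.25, -0.32]), 0.0082)
```

View pics/w5c.png

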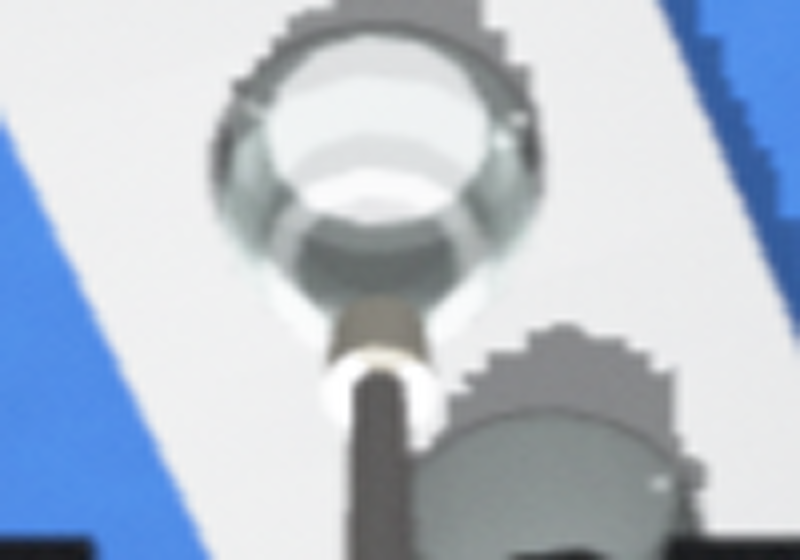

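View pics/s5c.png

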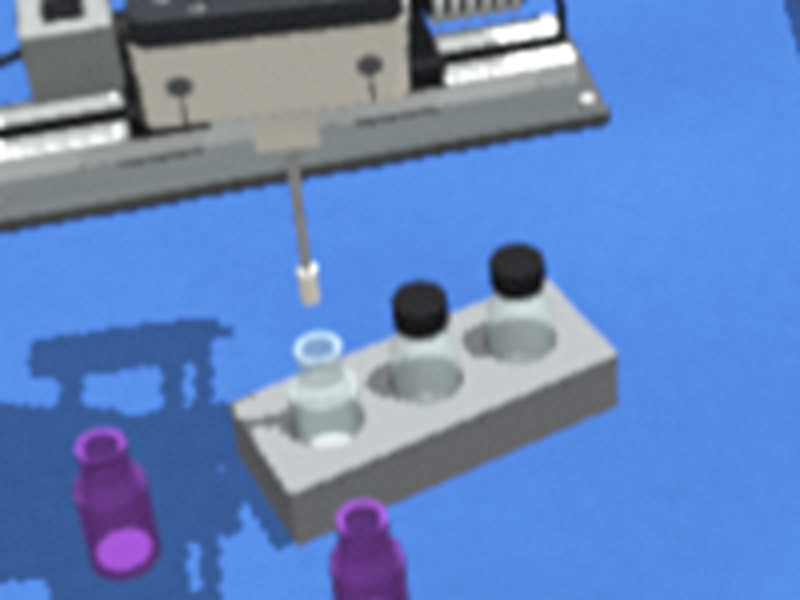

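Run:
```python
from h import *
print(proj('side',[[.4804,.0157,.0935],[.480,.0152,.069],[.49,.0152,.069],[.48,.0252,.069]]))
f=np.load('w5.npz');cal=(f['K'],f['D'],f['E'])
print(proj('wrist',[[.4804,.0157,.0935],[.480,.0152,.069]],cal))
```

```text
[[256.96756734 274.58700174]
 [258.34153861 286.73864004]
 [264.63690189 285.4194559 ]
 [257.18183501 282.67554117]]
[[317.26279188 247.86517689]
 [316.42420993 236.50700997]]
```

```bash
python3 -m jog '0 0 0 0 0 0.3 -1;0 0 0 0 0 0.3 -1;0 0 0 0 0 0.2 -1;0 0 0 0 0 0 -1'
python3 - <<'E'
from h import *
p,d,cal=snap('wrist','w6'); print(obs())
a=cv2.resize(p[200:280,270:370,::-1],None,fx=8,fy=7,interpolation=cv2.INTER_CUBIC)
cv2.imwrite('pics/w6c.png',a)
p,d,cal=snap('side','s6')
cv2.imwrite('pics/s6c.png',cv2.resize(p[200:350,180:380,::-1],None,fx=4,fy=4,interpolation=cv2.INTER_CUBIC))
E
```

```text
clock: 8.8
tool_pos: [0.4801, 0.0159, 0.142]
orientation: [-179.9, 0.1, 83.6]
force: [-0.4, 0.7, 0.3]
opening: 0.0082
(8.85, array([0.4805, 0.016 , 0.1426]), array([-1.7995e+02,  4.0000e-02,  8.3570e+01]), array([-0.34,  0.2 , -0.08]), 0.0083)
```

View pics/w6c.png

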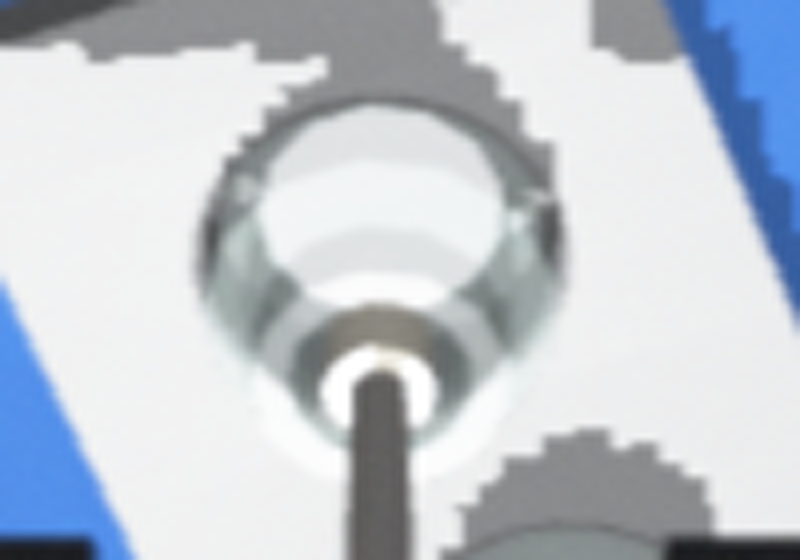

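View pics/s6c.png

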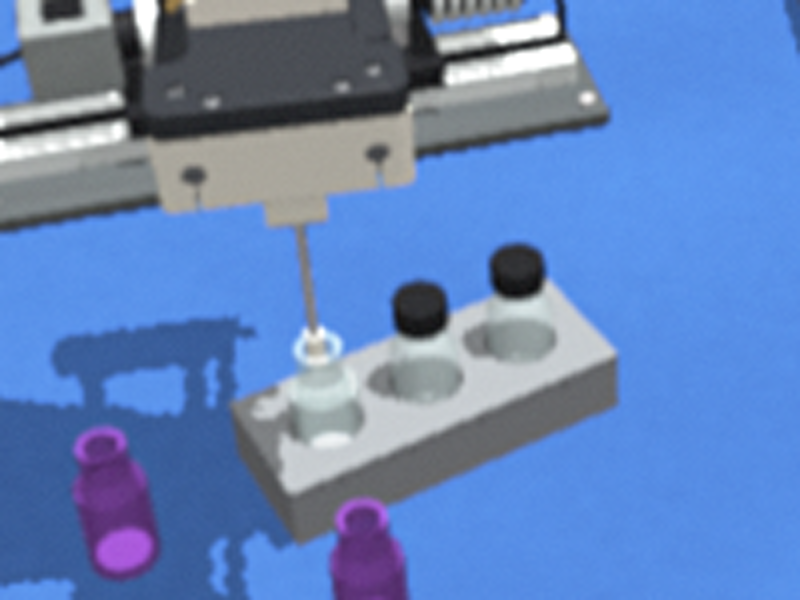

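```bash
python3 -m jog '0 0 0 0 0 0.3 -1;0 0 0 0 0 0.3 -1;0 0 0 0 0 0.3 -1;0 0 0 0 0 0.2 -1;0 0 0 0 0 0 -1;0 0 0 0 0 0 -1'
python3 -m jog '0 0 0 0 0 0.1 -1;0 0 0 0 0 0 -1;0 0 0 0 0 0 -1'
```

```text
clock: 9.65
tool_pos: [0.4809, 0.0162, 0.0991]
orientation: [180.0, -0.0, 83.6]
force: [-0.6, -0.3, -0.2]
opening: 0.0083
clock: 10.02
tool_pos: [0.4807, 0.0161, 0.0951]
orientation: [180.0, -0.0, 83.6]
force: [0.6, -1.0, 0.6]
opening: 0.0083
```

```bash
python3 -m jog '0 0 0 0 0 0.05 -1;0 0 0 0 0 0 -1;0 0 0 0 0 0 -1'
python3 -m jog '0 0 0 0 0 0.03 -1;0 0 0 0 0 0 -1;0 0 0 0 0 0 -1'
```

```text
clock: 10.4
tool_pos: [0.4807, 0.0161, 0.093]
orientation: [-180.0, 0.0, 83.6]
force: [-0.6, 0.1, 0.1]
opening: 0.0082
clock: 10.78
tool_pos: [0.4812, 0.0162, 0.0922]
orientation: [179.9, -0.0, 83.6]
force: [-0.4, 0.2, 5.7]
opening: 0.0081
```

```bash
python3 -m jog '0 0 0 0 0 0 -1;0 0 0 0 0 0 -1;0 0 0 0 0 0 -1'
python3 -m jog '0 0 0 0 0 0 -0.6;0 0 0 0 0 0 -0.6;0 0 0 0 0 0 -0.6'
python3 - <<'E'
from h import *
p,d,cal=snap('wrist','w7'); print(obs())
p,d,cal=snap('side','s7')
cv2.imwrite('pics/s7c.png',cv2.resize(p[200:350,180:380,::-1],None,fx=4,fy=4,interpolation=cv2.INTER_CUBIC))
E
```

```text
clock: 11.15
tool_pos: [0.4812, 0.0162, 0.0922]
orientation: [179.9, -0.0, 83.6]
force: [-0.5, 0.3, 5.5]
opening: 0.0082
clock: 11.52
tool_pos: [0.4805, 0.016, 0.0915]
orientation: [-180.0, 0.0, 83.6]
force: [-0.7, -0.2, 0.6]
opening: 0.0176
(11.575, array([0.4805, 0.016 , 0.0916]), array([-1.7998e+02,  1.0000e-02,  8.3570e+01]), array([0.55, 0.17, 0.06]), 0.0173)
```

View pics/w7.png

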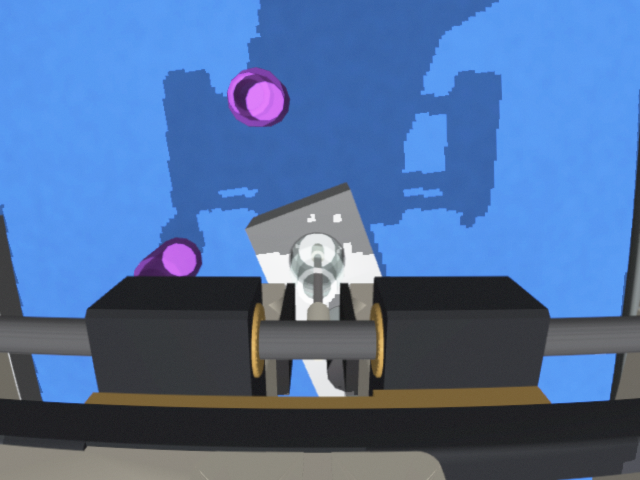

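View pics/s7c.png

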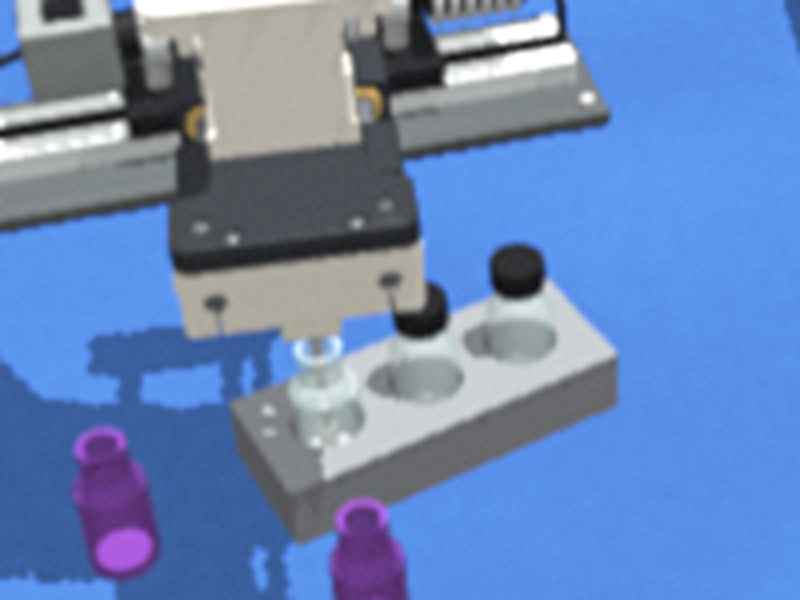

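```bash
python3 -m jog '0 0 0 0 0 0 0.4;0 0 0 0 0 0 0.4;0 0 0 0 0 0 0.4;0 0 0 0 0 0 0.4;0 0 0 0 0 0 0.4;0 0 0 0 0 0 0.4;0 0 0 0 0 -0.3 0.4;0 0 0 0 0 -0.6 0.4'
python3 -m jog '0 0 0 0 0 -0.8 1;0 0 0 0 0 -0.8 1;0 0 0 0 0 -0.8 1;0 0 0 0 0 0 1'
python3 - <<'E'
from h import *
p,d,cal=snap('side','s8')
cv2.imwrite('pics/s8c.png',cv2.resize(p[200:350,180:380,::-1],None,fx=4,fy=4,interpolation=cv2.INTER_CUBIC))
plan(.555,-.2243,.15,83.5)
E
```

```text
clock: 12.62
tool_pos: [0.4802, 0.0158, 0.1281]
orientation: [-179.9, 0.1, 83.6]
force: [0.5, -0.7, 0.1]
opening: 0.061
clock: 13.12
tool_pos: [0.4822, 0.0165, 0.2273]
orientation: [179.7, -0.1, 83.6]
force: [-0.9, 1.1, -0.4]
opening: 0.0873
obs (13.175, array([0.4812, 0.0163, 0.2255]), array([ 1.7984e+02, -1.0000e-01,  8.3570e+01]), array([-0.6 ,  0.2 , -0.69]), 0.087)
turn total units [ 0.03 -0.02  0.01]
shift units if shifted after turn [-5.77  2.51  1.89] before turn [-5.77  2.5   1.88]
```

View pics/s8c.png

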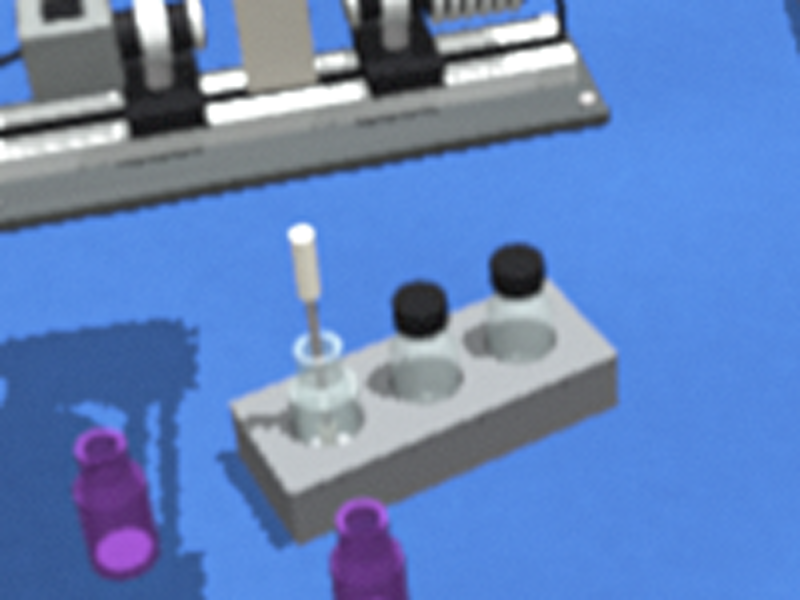

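```bash
python3 -m jog '0 0 0 -0.5 0.2 0 1;0 0 0 -1 0.4 0 1;0 0 0 -1 0.4 0 1;0 0 0 -1 0.4 0 1;0 0 0 -1 0.4 0 1;0 0 0 -0.8 0.4 0 1;0 0 0 -0.47 0.31 0 1;0 0 0 0 0 0 1'
python3 -m jog '0 0 0 0 0 0.7 1;0 0 0 0 0 0.7 1;0 0 0 0 0 0.49 1;0 0 0 0 0 0 1;0 0 0 0 0 0 1'
python3 - <<'E'
from h import *
p,d,cal=snap('wrist','w9'); print(obs())
t=[(.5554,-.2243)]
a=cv2.resize(p[190:300,260:380,::-1],None,fx=6,fy=5.4,interpolation=cv2.INTER_CUBIC)
cv2.imwrite('pics/w9c.png',a)
E
```

```text
clock: 14.18
tool_pos: [0.5546, -0.2254, 0.2226]
orientation: [-179.9, -0.0, 83.5]
force: [-0.3, 0.7, -0.6]
opening: 0.0874
clock: 14.8
tool_pos: [0.5551, -0.2241, 0.1491]
orientation: [179.9, 0.0, 83.6]
force: [0.1, 0.3, 1.2]
opening: 0.0876
(14.85, array([ 0.5553, -0.2242,  0.1494]), array([1.799e+02, 1.000e-02, 8.361e+01]), array([ 0.71,  1.02, -0.06]), 0.088)
```

View pics/w9.png

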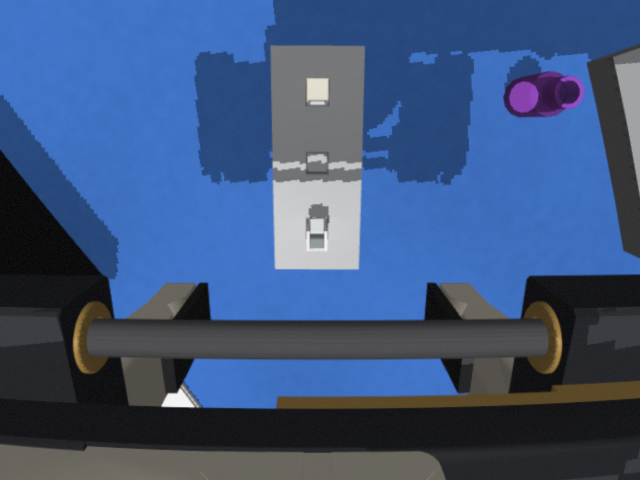

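View pics/w9c.png

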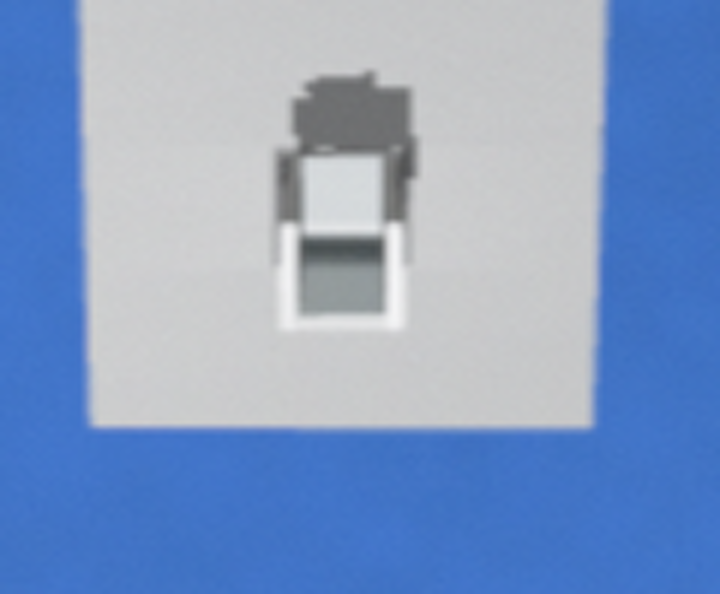

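Run:
```python
from h import *
f=np.load('w9.npz');cal=(f['K'],f['D'],f['E'])
P=atz(cal,[[317.2-.4,240.9-.4]],.053)[0];print(P)
plan(P[0],P[1],.026,83.6)
```

```text
[ 0.55434314 -0.22468341  0.053     ]
obs (14.85, array([ 0.5553, -0.2242,  0.1494]), array([1.799e+02, 1.000e-02, 8.361e+01]), array([ 0.71,  1.02, -0.06]), 0.088)
turn total units [0.02 0.   0.  ]
shift units if shifted after turn [-0.01 -0.02  3.08] before turn [-0.01 -0.03  3.08]
```

```bash
python3 -m jog '0 0 0 -0.01 -0.02 0.7 1;0 0 0 0 0 0.8 1;0 0 0 0 0 0.8 1;0 0 0 0 0 0.5 1;0 0 0 0 0 0.25 1;0 0 0 0 0 0 1;0 0 0 0 0 0 1'
python3 - <<'E'
from h import *
p,d,cal=snap('wrist','w10'); print(obs())
E
```

```text
clock: 15.72
tool_pos: [0.5546, -0.2249, 0.0273]
orientation: [179.9, 0.0, 83.6]
force: [0.1, -0.4, 0.1]
opening: 0.0875
(15.775, array([ 0.5546, -0.2249,  0.0273]), array([179.89,   0.  ,  83.58]), array([-0.58, -0.26,  0.27]), 0.0875)
```

View pics/w10.png

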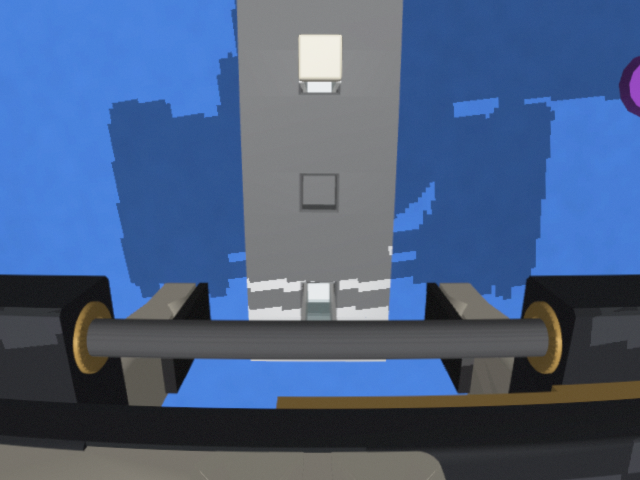

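```bash
python3 -m jog '0 0 0 0 0 0.05 -1;0 0 0 0 0 0 -1;0 0 0 0 0 0 -1;0 0 0 0 0 0 -1;0 0 0 0 0 0 -1;0 0 0 0 0 0 -1;0 0 0 0 0 0 -1;0 0 0 0 0 0 -1'
python3 -m jog '0 0 0 0 0 0 -1;0 0 0 0 0 0 -1;0 0 0 0 0 0 -1'
```

```text
clock: 16.77
tool_pos: [0.5538, -0.2248, 0.0242]
orientation: [-180.0, 0.0, 83.6]
force: [-0.4, -0.3, 1.0]
opening: 0.0132
clock: 17.15
tool_pos: [0.5538, -0.2248, 0.0242]
orientation: [180.0, -0.0, 83.6]
force: [0.1, -0.2, 0.7]
opening: 0.0122
```

```bash
python3 -m jog '0 0 0 0 0 -0.2 -1;0 0 0 0 0 -0.5 -1;0 0 0 0 0 -0.7 -1;0 0 0 0 0 -0.8 -1;0 0 0 0 0 -0.8 -1;0 0 0 0 0 -0.4 -1;0 0 0 0 0 0 -1;0 0 0 0 0 0 -1'
python3 - <<'E'
from h import *
p,d,cal=snap('wrist','w11');p,d,cal=snap('side','s11')
cv2.imwrite('pics/s11c.png',cv2.resize(p[280:480,220:460,::-1],None,fx=3,fy=3))
plan(.506,.20,.165,86)
E
```

```text
clock: 18.15
tool_pos: [0.553, -0.2246, 0.1589]
orientation: [-179.9, -0.0, 83.6]
force: [-0.5, -0.7, -0.1]
opening: 0.0127
obs (18.25, array([ 0.553 , -0.2247,  0.1587]), array([-1.7986e+02, -1.0000e-02,  8.3560e+01]), array([ 1.  , -1.16,  0.15]), 0.0125)
turn total units [-0.02 -0.   -0.43]
shift units if shifted after turn [10.51 -1.91 -0.16] before turn [10.42 -2.36 -0.15]
```

View pics/w11.png

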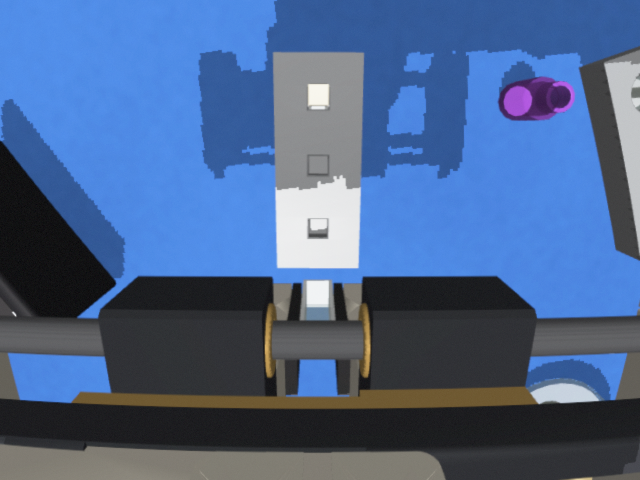

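View pics/s11c.png

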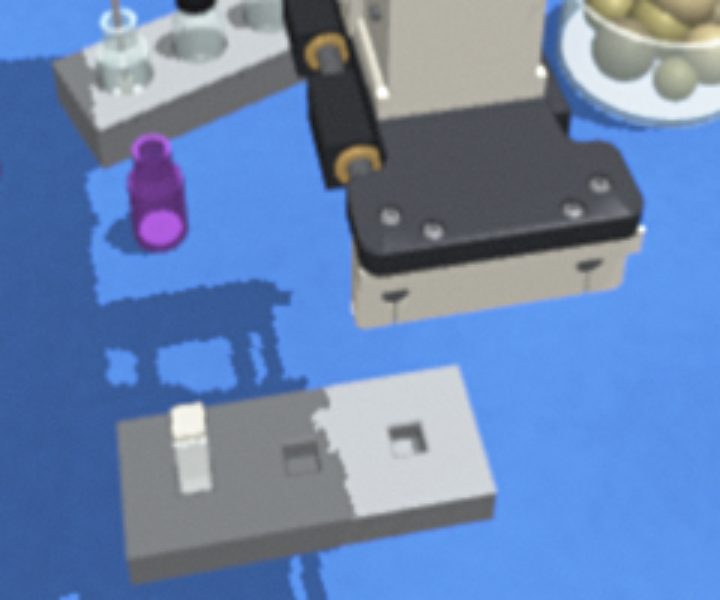

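```bash
python3 -m jog '0 0 0 0.5 -0.1 -0.2 -1;0 0 0 1 -0.25 0 -1;0 0 0 1 -0.25 0 -1;0 0 0 1 -0.25 0 -1;0 0 0 1 -0.25 0 -1;0 0 0 1 -0.25 0 -1;0 0 0 1 -0.25 0 -1;0 0 0 1 -0.25 0 -1'
python3 -m jog '0 0 0 1 -0.25 0 -1;0 0 0 1 -0.2 0 -1;0 0 0 0.6 -0.1 0 -1;0 0 0 0.3 -0.05 0 -1;0 0 -0.5 0 0 0 -1;0 0 -0.45 0 0 0 -1;0 0 0 0 0 0 -1;0 0 0 0 0 0 -1'
python3 - <<'E'
from h import *
p,d,cal=snap('wrist','w12'); print(obs())
E
```

```text
clock: 19.25
tool_pos: [0.513, 0.0836, 0.1682]
orientation: [-180.0, 0.0, 83.6]
force: [0.2, -0.2, -0.7]
opening: 0.0123
clock: 20.25
tool_pos: [0.5029, 0.1994, 0.1682]
orientation: [-180.0, 0.0, 88.9]
force: [0.7, 0.3, -0.4]
opening: 0.0121
(20.3, array([0.5029, 0.1993, 0.1682]), array([-180.  ,    0.  ,   88.95]), array([-0.28,  0.27, -0.77]), 0.0121)
```

View pics/w12.png

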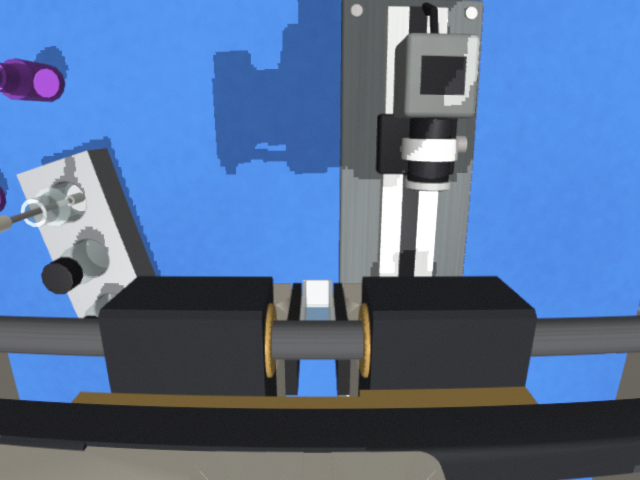

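Run:
```python
from h import *
f=np.load('w12.npz');cal=(f['K'],f['D'],f['E']);p=f['p']
for z in (.006,.01):print(z,atz(cal,[[342,10],[339,278],[482,10],[464,278]],z).round(4).tolist())
W=cloud(cal,f['d'])
for v,u in [(100,350),(200,350),(250,350),(100,475),(200,460),(200,393),(150,430),(184,430),(75,440)]: print(v,u,W[v,u].round(4))
cv2.imwrite('pics/w12c.png',cv2.resize(p[20:200,330:500,::-1],None,fx=3.3,fy=3.3,interpolation=cv2.INTER_CUBIC))
# detector tube points height map: axis via highest points
m=(W[...,2]>.06)
for v in range(120,190,8):
    us=np.where(m[v,380:480])[0]+380
    if len(us): 
        i=us[np.argmax(W[v,us,2])]; print(v,us.min(),us.max(),W[v,us,0].mean().round(4),W[v,us,1].min().round(4),W[v,us,1].max().round(4),W[v,us,2].max().round(4))
```

```text
0.006 [[0.3535, 0.2191, 0.006], [0.5521, 0.2156, 0.006], [0.3531, 0.3187, 0.006], [0.5544, 0.3174, 0.006]]
0.01 [[0.3545, 0.2189, 0.01], [0.5506, 0.2154, 0.01], [0.3541, 0.3172, 0.01], [0.5529, 0.3159, 0.01]]
100 350 [0.4154 0.2241 0.0102]
200 350 [0.4882 0.2241 0.0095]
250 350 [0.5275 0.2241 0.0101]
100 475 [0.4197 0.2858 0.0906]
200 460 [0.4894 0.3082 0.0098]
200 393 [0.4862 0.2542 0.0233]
150 430 [0.4467 0.2634 0.0856]
184 430 [0.4662 0.2648 0.0834]
75 440 [0.4069 0.2658 0.0916]
120 410 451 0.4302 0.2545 0.2773 0.0825
128 410 451 0.4347 0.2552 0.2794 0.0831
136 410 451 0.4392 0.2551 0.2778 0.0827
144 402 457 0.4435 0.2505 0.2812 0.0878
152 402 457 0.448 0.2505 0.2817 0.0867
160 408 454 0.4525 0.2539 0.2792 0.0865
168 408 448 0.4574 0.2544 0.2766 0.0839
176 407 448 0.4622 0.2543 0.2779 0.0833
184 404 450 0.4667 0.2527 0.2791 0.0837
```

View pics/w12c.png

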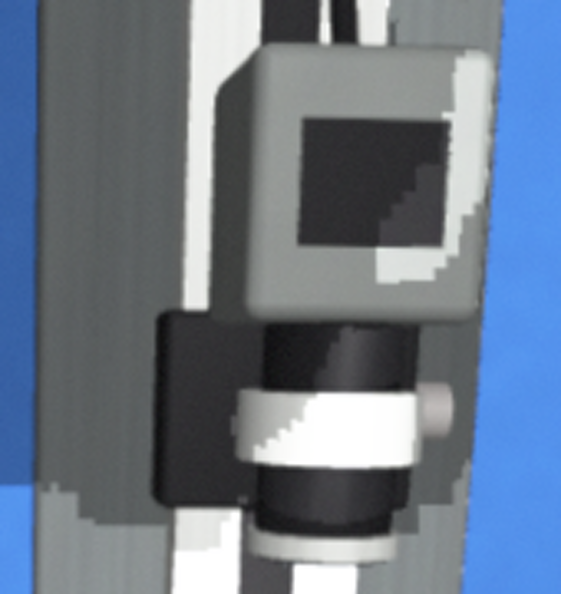

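```bash
python3 -m jog '0 0 -0.04 0.5 0.03 0 -1;0 0 0 0.7 0 0 -1;0 0 0 0.37 0 0 -1;0 0 0 0.1 0 0 -1;0 0 0 0 0 0 -1;0 0 0 0 0 0 -1'
python3 - <<'E'
from h import *
p,d,cal=snap('wrist','w13'); print(obs())
for c in('top','side'):
  p,d,cal=snap(c,c+'13')
E
```

```text
clock: 21.05
tool_pos: [0.505, 0.2659, 0.1681]
orientation: [-180.0, 0.0, 89.2]
force: [0.1, -0.8, -0.5]
opening: 0.0122
(21.1, array([0.5051, 0.2658, 0.1682]), array([-180.  ,    0.  ,   89.22]), array([ 0.22, -1.06,  0.17]), 0.0122)
```

View pics/w13.png

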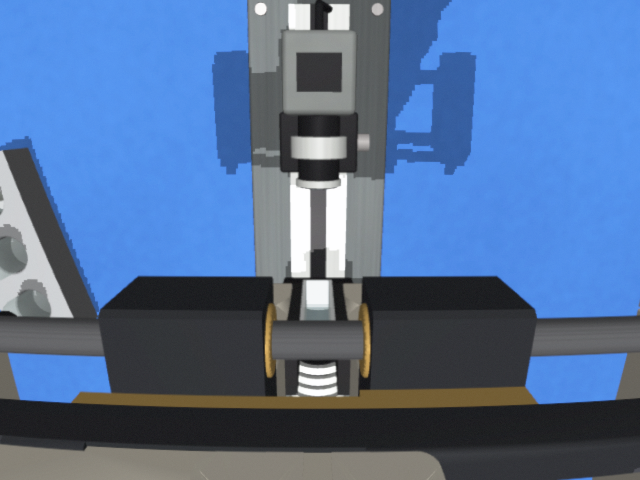

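View pics/side13.png

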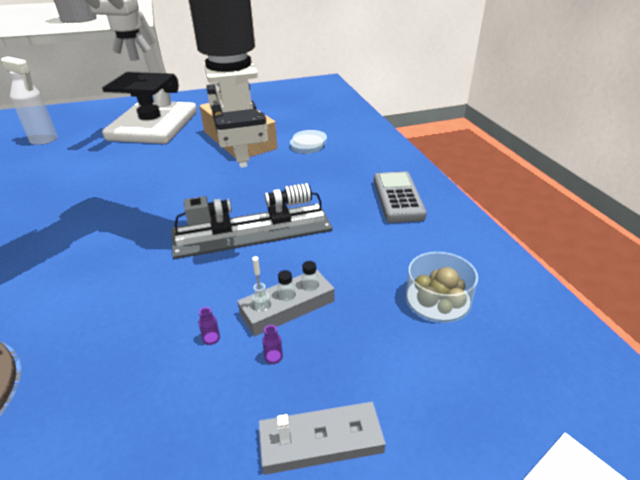

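```bash
python3 -m jog '0 0 0 0.01 0.01 0.3 -1;0 0 0 0 0 0.4 -1;0 0 0 0 0 0.3 -1;0 0 0 0 0 0 -1'
python3 - <<'E'
from h import *
p,d,cal=snap('wrist','w14'); print(obs())
p,d,cal=snap('side','s14'); cv2.imwrite('pics/s14c.png',cv2.resize(p[100:260,160:350,::-1],None,fx=4,fy=3.7,interpolation=cv2.INTER_CUBIC))
E
```

```text
clock: 21.7
tool_pos: [0.5048, 0.266, 0.1265]
orientation: [-179.9, 0.1, 89.2]
force: [0.4, 0.2, -0.1]
opening: 0.0123
(21.75, array([0.5053, 0.2664, 0.1274]), array([-1.7994e+02,  7.0000e-02,  8.9250e+01]), array([-0.32, -0.43,  0.55]), 0.0123)
```

View pics/w14.png

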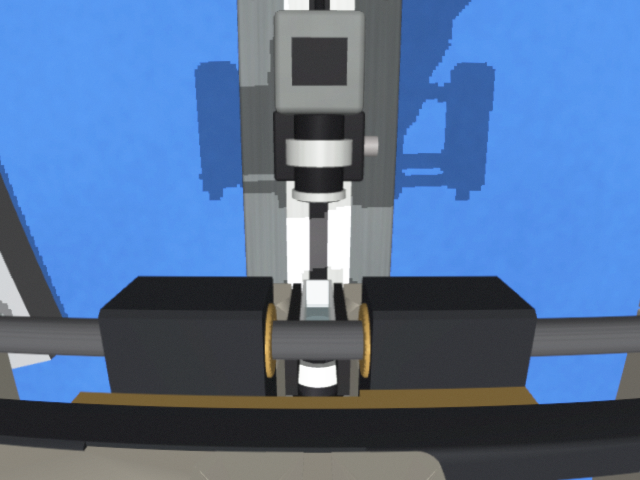

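View pics/s14c.png

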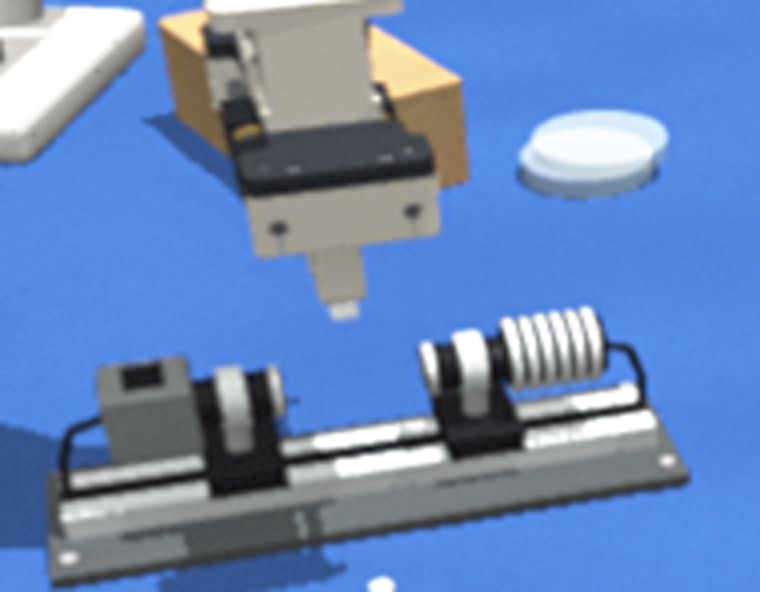

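```bash
python3 -m jog '0 0 0 0 0 0.3 -1;0 0 0 0 0 0.4 -1;0 0 0 0 0 0.4 -1;0 0 0 0 0 0.25 -1;0 0 0 0 0 0 -1;0 0 0 0 0 0 -1;0 0 0 0 0 0 -1'
python3 - <<'E'
from h import *
print(obs()); p,d,cal=snap('wrist','w15'); print(obs())
cv2.imwrite('pics/w15c.png',cv2.resize(p[150:300,220:420,::-1],None,fx=4,fy=4,interpolation=cv2.INTER_CUBIC))
p,d,cal=snap('side','s15'); cv2.imwrite('pics/s15c.png',cv2.resize(p[120:260,160:350,::-1],None,fx=4,fy=4,interpolation=cv2.INTER_CUBIC))
E
```

```text
clock: 22.68
tool_pos: [0.5059, 0.267, 0.0747]
orientation: [180.0, -0.0, 89.2]
force: [0.4, 1.0, -1.5]
opening: 0.0122
(22.675, array([0.5059, 0.267 , 0.0747]), array([ 1.7996e+02, -4.0000e-02,  8.9250e+01]), array([ 0.38,  1.03, -1.54]), 0.0122)
(22.725, array([0.5058, 0.267 , 0.0747]), array([ 1.7996e+02, -4.0000e-02,  8.9250e+01]), array([-0.42, -0.19,  0.25]), 0.0125)
```

View pics/w15c.png

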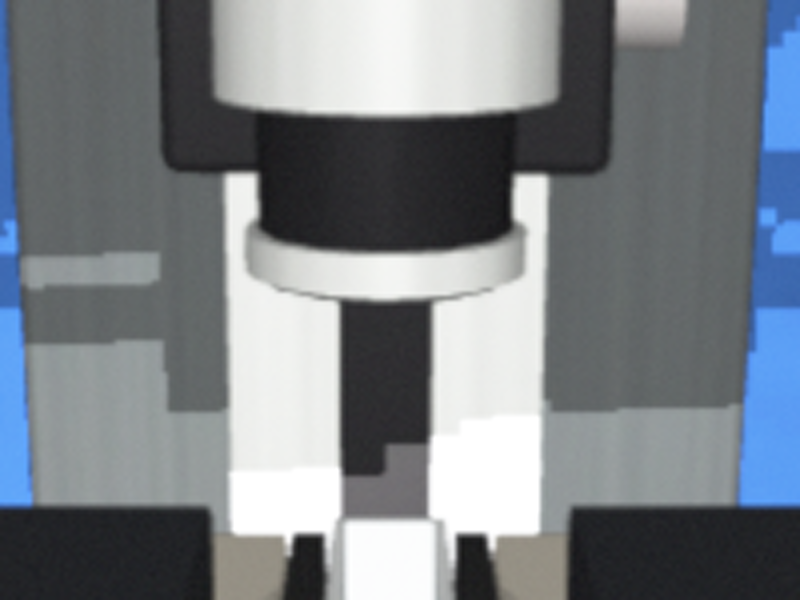

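View pics/s15c.png

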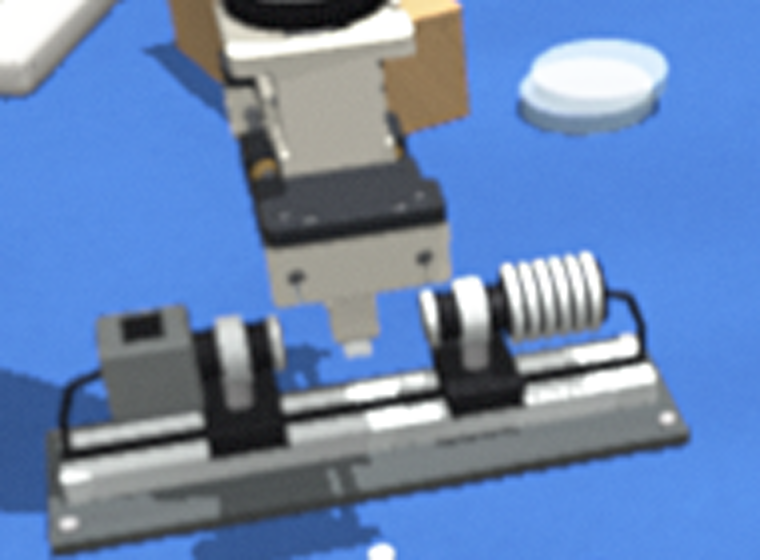

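```bash
python3 -m jog '0 0 0 -0.01 0 0.08 -1;0 0 0 0 0 0 -1;0 0 0 0 0 0 -1;0 0 0 0 0 0 -1'
python3 - <<'E'
from h import *
print(obs()); p,d,cal=snap('wrist','w16'); 
p2,d,cal=snap('side','s16'); 
c=np.zeros((600,800,3),np.uint8)
c[:420,:570]=cv2.resize(p2[120:260,160:350,::-1],None,fx=3,fy=3,interpolation=cv2.INTER_CUBIC)
c[420:,:300]=cv2.resize(p2[260:320,230:330,::-1],None,fx=3,fy=3,interpolation=cv2.INTER_CUBIC)
cv2.imwrite('pics/s16c.png',c); print(obs())
print('win',proj('side',[[.5055,.2662,.055],[.5055,.2662,.07],[.4705,.2667,.07],[.5405,.2657,.07]],cal))
for t in("swab","vial","spare","dish","capped1"): print(t,[(np.round(r['location'],3).tolist(),round(r['score'],2)) for r in nets.boxes_of(t,'side')][:3])
E
```

```text
clock: 23.28
tool_pos: [0.5056, 0.2663, 0.071]
orientation: [180.0, -0.0, 89.2]
force: [-0.1, 0.8, 0.4]
opening: 0.0124
(23.275, array([0.5056, 0.2663, 0.071 ]), array([180.  ,  -0.  ,  89.25]), array([-0.13,  0.78,  0.35]), 0.0124)
(23.375, array([0.5056, 0.2664, 0.071 ]), array([ 1.800e+02, -1.000e-02,  8.924e+01]), array([ 0.17,  0.19, -0.25]), 0.0123)
win [[248.5784141  208.94805721]
 [247.72922063 202.57116616]
 [230.04125418 205.40573119]
 [265.12872731 199.77675677]]
swab [([0.484, 0.012, 0.104], 0.47)]
vial [([0.482, 0.006, 0.051], 0.85), ([0.478, -0.082, 0.038], 0.84), ([0.394, -0.017, 0.036], 0.76)]
spare [([0.466, -0.221, 0.048], 0.57)]
dish [([0.777, -0.044, 0.037], 0.69)]
capped1 [([0.525, 0.022, 0.052], 0.86), ([0.564, 0.029, 0.055], 0.72)]
```

View pics/s16c.png

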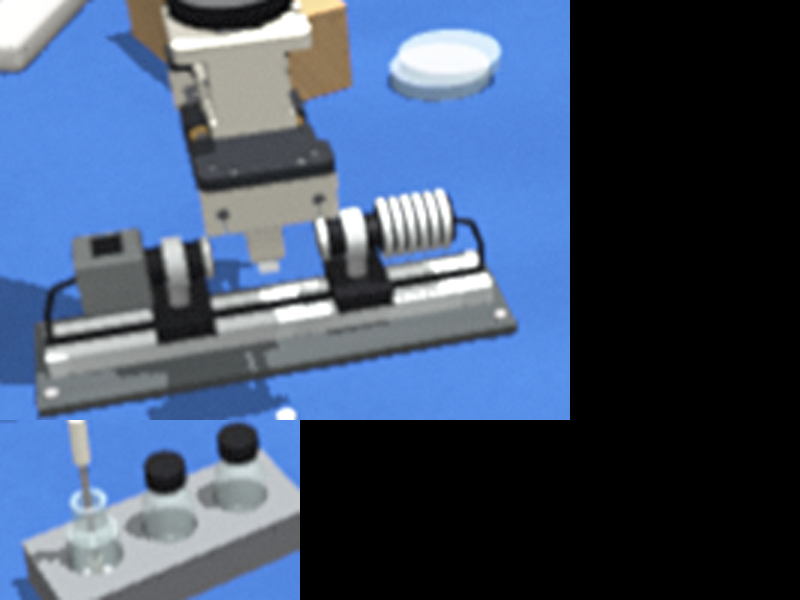

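View pics/w16.png

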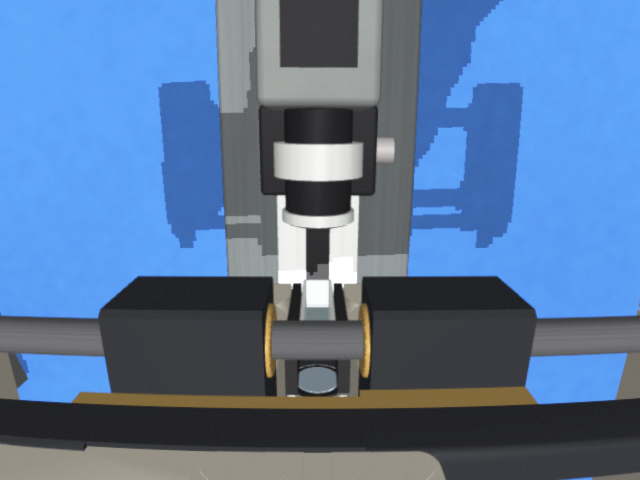

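```bash
python3 -m jog '0 0 0 0 0 0 -1;0 0 0 0 0 0 -1'; python3 -c "
from h import *
print(obs()); print(ctrl.close_job())"
```

```text
clock: 23.88
tool_pos: [0.5055, 0.2664, 0.071]
orientation: [180.0, -0.0, 89.2]
force: [-0.4, 0.5, -0.1]
opening: 0.0123
(23.875, array([0.5055, 0.2664, 0.071 ]), array([180.  ,  -0.  ,  89.25]), array([-0.41,  0.5 , -0.14]), 0.0123)
the job is handed in; nothing more can be done
None
```

I carried out both steps and handed the job in at 23.9 s; no verdict was reported.

**Swab:** I lifted it out of the cuvette and pushed it, still held, into the open vial until it met the bottom. I felt about 5.6 N upward at a TCP height of 92.2 mm, where 92.4 mm was expected. After letting go, it stood nearly upright in the vial.

**Cuvette:** I took it by its frosted faces; the jaws closed to 12.3 mm on a 12.5 mm cell. I ended with it held still between the lenses:

| Check | Held pose | Beam (measured / given) |
|---|---|---|
| Position (x, y) | 0.5055, 0.2664 m | about 0.5055, 0.2662 m |
| Window height above bench | about 69.8 mm | 70 mm |
| Squareness to the beam | within about 1 degree | – |

The window height is worked out from the gripper height, not measured on the cuvette itself. The wrist picture showed the cuvette centred on the lens axis to about 0.5 mm.

**Other objects:** The wrist force showed no sign of contact with the photometer at the end. In the last side view, the vial, the stoppered cuvette, the capped vials and the dish were where they started, within about 5 mm, which is roughly the networks' accuracy.

No check failed. One did disagree: before the swab went in, the side view suggested the vial mouth was about 3 mm further to the robot's right than the wrist view did. I trusted the wrist view, and the swab went in without touching the neck.

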